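# Refit the grinding disc of the bakery's seed mill

### The job

The seed mill has been cleaned: put its loose grinding disc back into the open chamber on top of the mill and gently shuffle it round until it drops fully home over the three drive pins, never forcing it. Then swing the retaining clip right round to its stop, so that its nose lies over the disc, and let go. Leave the other things on the bench where they are.

Things in the scene. Friction and masses are not known exactly. Their poses are not given: they have to be found in the camera images.
- disc_center (a point): Loose steel grinding disc, 0.4 kg, upright: round plate 66 mm across, 20 mm thick; on top a flat fin to hold it by, 36 mm long (x), 14 thick (y), 42 high. Whole height 62. This point: on the axis half-way up, 31 mm above the underside; z up. Its underside has three open radial slots, 12 mm wide and deep, 120 degrees apart, one along +x, to fit over the mill's pins.
- mill: Fixed seed mill: white housing 150 x 160 mm, motor behind (+x). On top an open round chamber, 73 mm inside, 100 outside, 21 deep, rim 121 mm above the bench; the disc has 3.5 mm of play all round in it. Origin: on the bench below the chamber's centre; z up. Pressing the disc against the mill, its pins or clip with over 40 N (all contacts added up, so a wedged disc counts more than the hand feels) damages it.
- mill_seat (a point): Centre of the chamber's floor, 100 mm above the bench. Three fixed pins stand on it, 8 mm thick, 10 high, tops tapered, evenly spaced on a 20 mm radius; one lies within 40 degrees of the mill's +x, the centre up to 2 mm off this point: feel for both. Off the pins, the disc rests 10 mm high. Matched: it falls to the floor, disc_center 31 mm above this point, plate 1 mm below the rim.
- clip (a joint): Flat steel retaining clip turning on an upright pivot 62 mm from the chamber's centre on the mill's +y side, 1.5 mm above the rim. 0 = open, nose along the mill's +x; grows clockwise seen from above; 1.57 = at its stop, nose (38 mm long) pointing at the chamber's centre, over the disc's edge. Friction 2 N at its pin; stays where left; a disc not home blocks it.
- clip_pin (a point): The clip's handle: upright round pin, 12 mm thick, on the tail opposite the nose, 30 mm from the pivot. This point is on its axis, 20 mm below its top and 15 mm above the clip's flat face. Clip open: it lies on the mill's -x side of the pivot; closing swings it to the mill's +y side.
- clip_pivot (a point): The clip's pivot axis, at the height of clip_pin.
- cap: Bystander: round aluminium hopper cap, 90 mm across, with a round knob on top, 46 mm high, no fin. Origin: centre of its underside.
- jar: Bystander: glass jar with a lid, 76 mm across, 110 mm high. Origin: centre of its underside.
- bowl: Bystander: steel bowl, 150 mm across, 60 mm high. Origin: centre of its underside.
- brush: Bystander: hand brush, 170 mm long, lying. Origin near its middle.
- scraper: Bystander: dough scraper, flat blade 120 x 100 mm with a wooden grip, lying. Origin: under the blade's centre.
Not all that is in view belongs to the job. What is shaped like the part that bears disc_center but purple is not meant.

How it is judged:
By the outcome, as a careful person would: the job done as asked, in the order asked, and still so for the second after the job is handed in, with the robot touching nothing.
It also fails if it takes over 72 s, if anything falls off the work surface, if the arm or the gripper's body presses on something with over 40 N, if the wrist force passes 120 N, or if a joint passes its speed limit or range.

### The arm

A 6-joint arm with a two-finger parallel gripper is mounted at the origin on the work surface. World frame = base frame: x ahead of the robot, y to its left, z up, the work surface at z = 0. Lengths are in mm, angles in rad, forces in N, time in s.
With the tool pointing down it reaches from about 300 to 950 mm from the base axis. Payload 3.1 kg.
Tool frame: the origin (TCP) lies at the very end of the fingers, on their centre line; the grasp point (between the pads) lies 19 mm behind it; z points along the fingers, y is the direction in which the jaws open and shut (so a half turn about z gives the same grasp; the last joint's range is limited). The gripper opens to 85 mm and grips with 20 to 120 N. Pads are 22 mm wide; open, the fingers measure 114 mm over their backs; the gripper's body (76 mm by 85 mm) begins 54 mm behind the grasp point. The pads swing forward as they close: fully open they stand 13 mm farther back than shut.
Start: joints at [-1.266, 0.308, 1.634, -0, 1.2, -0.07], TCP at [228.778, -581.629, 231.272] pointing down, gripper open.
Joint ranges: [-3.06, 3.06], [-0.79, 1.96], [0.05, 2.63], [-1.19, 4.34], [0.05, 2.64], [-2.94, 2.94]. Speed limits (rad/s): [2.79, 2.79, 3.14, 3.14, 3.14, 3.14].

### API

Orientations are given as a unit quaternion [x, y, z, w].
In Python, from station import * gives the robot as it stands.
- The arm moves only by the tool move_arm, never from a script. Its argument "steps" is one flat list of numbers, 4 for each row, row after row: the shift along the tool's x, y, z in mm, then the turn about the tool's z in rad. In form: [tx, ty, tz, twist, tx, ty, tz, twist, ...]. A call has 1 to 20 rows; each row is the pose to reach, as a shift and turn from the pose commanded when the call began, along the tool's axes at that moment; what a row does not reach only later rows make up. A row lasts 1/12 s, in which the tool goes at most 41.7 mm and 7.16 degrees, less where a joint would pass 70% of its speed; a pose out of reach is approached as far as the arm can. A call with a gripper value outside its range is refused whole. "claw" is the opening, from 0 (shut) to 1 (fully open), set as the call begins (left out, the last holds). The fingers move at their own pace and stop on an object; the grip force is fixed at half the most. Time passes only in rows, so rows that repeat a pose let the fingers close. It gives the time, the measured TCP pose, the force and the opening at its end, in the units of the state.
- state(): the state, without advancing time (a new reading comes with each control period).
- capture(name): name is "scene" or "top"; returns the picture (400x640x3 uint8, blue, green, red); there is no depth.
- calibration(name): a dict with "camera_matrix" (3x3 intrinsics, pixels), "dist" ([k1, k2, p1, p2, k3] as OpenCV has them; the pictures are not rectified), "cam_to_world" (4x4, takes a point from camera to world coordinates). Camera axes: x right, y down, z forward; pixel columns grow to the right and rows downward; lengths in mm; the calibration is good to about 2 mm. A picture is of the moment at which its call begins. calibration takes no time and is no camera call.
- job_done(): hands the job in, once; it reports no verdict.
Trained networks look in the newest picture that a camera, given by its name, has taken for a name from the list of things; names that differ only in an ending like _2 or _b are one class to them, and where a whole thing is asked for, a point or a joint stands for the part that bears it (a point fixed in the world has none). Each returns a list of dicts, best first, with "p" (0 to 1); they miss things now and then, are a little off and sometimes report something else, mostly with a low value. They report only what shows in the picture. A call takes as long as a camera call. They do not tell look-alikes from the thing itself.
- look_for(camera, thing): "point" ([x, y, z] in mm, in the coordinates of the camera as it stood for that picture, good to about 4 mm: the middle of the surface that is visible of it).
The state is a dict: "time": time; "joint_positions": joint angles; "joint_velocities": joint speeds; "joint_efforts": joint torques, N m; "position": TCP position; "orientation": TCP orientation; "ft_force": force on the tool from outside, world axes, zero at the start; "wrist_torque": the same for the moment, N m; "width": finger opening in mm.
Only numpy, scipy, OpenCV 4.12 (cv2) and the standard library are available. Lean on these libraries where they do the work, as an engineer would, in place of code of your own. Each camera call takes 0.05 s, during which the arm holds its last target. There are 200 camera calls.

## Working session

There is one attempt and no reset: what is moved stays moved. The work goes in short steps, Python scripts to look and compute and a tool call to move; the robot and the scene stay as the last step left them, time stands still between calls to the robot, and variables do not carry over. Pictures are saved under pics/ and viewed, about 8 in all and at most 12, crops included, and the job is handed in when it is done.

Besides the shell and the picture viewer there is one more tool, called after "Request:" by a JSON object that holds its "name" and its "arguments", one argument or row to a line. move_arm: Moves the arm, as the interface text tells. Its arguments: {"type":"object","properties":{"steps":{"type":"array"},"claw":{"type":"number"}},"required":["steps"]}

```bash
mkdir -p pics; ls; python3 - <<'E'
from station import *
import cv2,numpy as np
s=state();print(s)
for c in("scene","top"):
    im=capture(c);cv2.imwrite(f"pics/{c}0.png",im)
    k=calibration(c);T=np.array(k["cam_to_world"]);print(c,np.round(T,3).tolist(),np.round(k["camera_matrix"],1).tolist(),k["dist"])
    for t in("disc_center","mill","clip","clip_pin","cap","jar"):
        for r in look_for(c,t)[:3]:
            p=np.array(r["point"]);w=T[:3,:3]@p+T[:3,3]
            px=cv2.projectPoints(p.reshape(1,1,3),np.zeros(3),np.zeros(3),np.array(k["camera_matrix"]),np.array(k["dist"]))[0].ravel()
            print(c,t,round(r["p"],2),w.round(1),px.round())
E
```

```text
pics
{'time': 0.0, 'joint_positions': array([-1.26567229e+00,  3.08998263e-01,  1.63521620e+00, -2.38188622e-05,
        1.19973489e+00, -6.97180702e-02]), 'joint_velocities': array([ 0.00071184,  0.00072753,  0.00139961,  0.00012713, -0.00023855,
       -0.00072836]), 'joint_efforts': array([ 1.12555546e-03, -4.15246224e+01, -2.76663691e+01, -1.04656315e-04,
        1.01437949e-02, -7.79472145e-06]), 'position': array([ 228.53064491, -580.80930843,  230.0371839 ]), 'orientation': array([ 9.82486536e-01,  1.86329861e-01, -1.49392211e-04, -1.16889311e-03]), 'ft_force': array([ 0.40132766, -0.22587241,  0.86370831]), 'wrist_torque': array([-0.00830573, -0.01248063, -0.0416791 ]), 'width': 85.34090354667923}
scene [[0.884, 0.328, -0.332, 1042.738], [0.467, -0.63, 0.62, -857.171], [-0.006, -0.704, -0.711, 1115.33], [0.0, 0.0, 0.0, 1.0]] [[453.7, 0.0, 315.2], [0.0, 453.7, 197.0], [0.0, 0.0, 1.0]] [-0.10467377  0.          0.          0.          0.        ]
scene disc_center 0.6 [ 494.9 -269.8   19.9] [246. 272.]
scene disc_center 0.59 [ 520.9 -167.8   19.5] [272. 251.]
scene mill 0.95 [5
[... 208 characters left out ...]
94.4] [278. 310.]
top [[0.014, -0.993, 0.117, 474.696], [-1.0, -0.016, -0.019, 33.292], [0.02, -0.117, -0.993, 1183.237], [0.0, 0.0, 0.0, 1.0]] [[442.8, 0.0, 320.7], [0.0, 442.8, 194.7], [0.0, 0.0, 1.0]] [-0.05719206  0.          0.          0.          0.        ]
top disc_center 0.88 [ 493.6 -258.5   18.4] [422. 241.]
top disc_center 0.58 [ 515.6 -147.1   19.7] [380. 232.]
top mill 0.64 [559.1  32.7  93.5] [312. 212.]
top clip 0.62 [525.5  87.3 123.3] [289. 225.]
top clip_pin 0.68 [529.2  86.6 129.1] [290. 223.]
top cap 0.9 [450.2 287.   12.5] [215. 255.]
top cap 0.29 [645.7 462.9  19.8] [151. 179.]
top jar 0.77 [ 658.7 -334.8  110.4] [461. 174.]
top jar 0.3 [561.8  35.9  92.2] [311. 211.]
```

```bash
python3 - <<'E'
import cv2,numpy as np
a=cv2.imread("pics/scene0.png")[110:330,180:420];b=cv2.imread("pics/top0.png")[150:300,200:500]
cv2.imwrite("pics/sc.png",cv2.resize(a,(654,600),interpolation=cv2.INTER_CUBIC))
cv2.imwrite("pics/tc.png",cv2.resize(b,(800,400),interpolation=cv2.INTER_CUBIC))
E
```

```text
(no output)
```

View pics/sc.png

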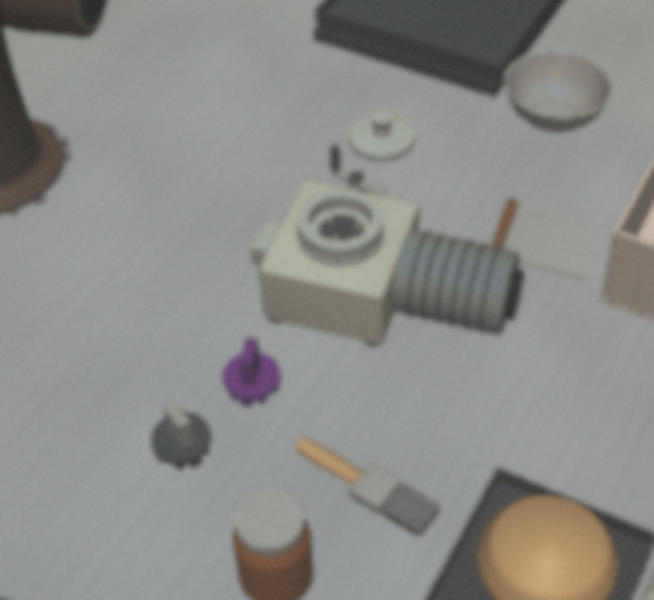

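View pics/tc.png

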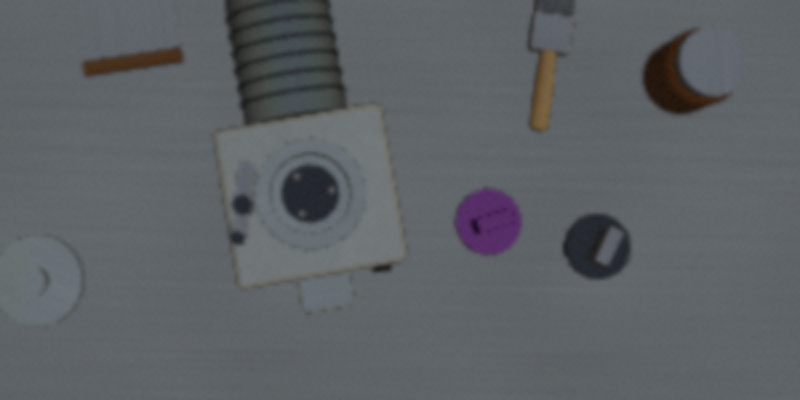

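```bash
python3 - <<'E'
from station import *
import cv2,numpy as np
A={}
for c in("scene","top"):
    A[c]=np.mean([capture(c).astype(float) for _ in range(10)],0); np.save(f"pics/{c}.npy",A[c])
def crop(c,x,y,h):
    a=A[c][y-h:y+h,x-h:x+h]; a=(a-a.min())/(np.percentile(a,99.5)-a.min())*255
    return cv2.resize(np.clip(a,0,255).astype(np.uint8),(300,300),interpolation=cv2.INTER_CUBIC)
m=np.vstack([np.hstack([crop("top",315,221,25),crop("top",423,242,18)]),np.hstack([crop("scene",306,194,25),crop("scene",246,270,18)])])
cv2.imwrite("pics/m.png",m)
E
```

```text
(no output)
```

View pics/m.png

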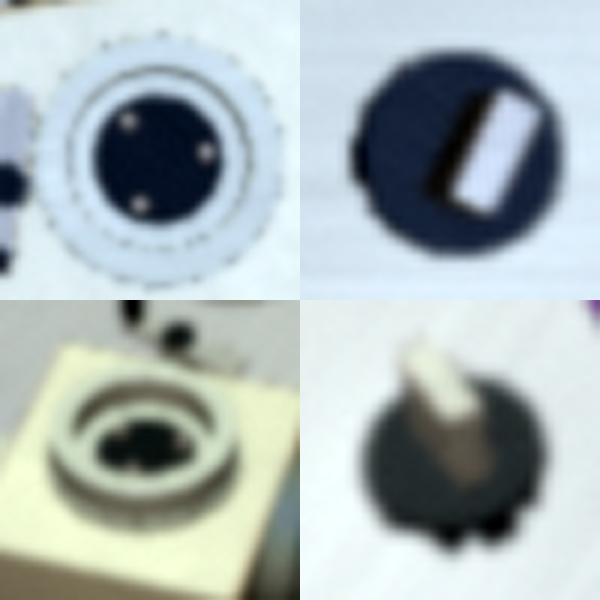

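```bash
cat >geo.py <<'E'
from station import *
import cv2,numpy as np
from scipy.optimize import least_squares
K={c:calibration(c) for c in("scene","top")}
def proj(c,P):
    k=K[c];T=np.linalg.inv(np.array(k["cam_to_world"]));P=np.asarray(P,float).reshape(-1,3)
    return cv2.projectPoints(P@T[:3,:3].T+T[:3,3],np.zeros(3),np.zeros(3),np.array(k["camera_matrix"]),np.array(k["dist"]))[0].reshape(-1,2)
def back(c,uv,z):
    k=K[c];T=np.array(k["cam_to_world"])
    n=cv2.undistortPoints(np.asarray(uv,float).reshape(-1,1,2),np.array(k["camera_matrix"]),np.array(k["dist"])).reshape(-1,2)
    d=np.c_[n,np.ones(len(n))]@T[:3,:3].T;o=T[:3,3]
    return o+d*((z-o[2])/d[:,2])[:,None]
def circ(P):
    A=np.c_[2*P[:,:2],np.ones(len(P))];s=np.linalg.lstsq(A,(P[:,:2]**2).sum(1),rcond=None)[0]
    return s[:2],np.sqrt(s[2]+s[:2]@s[:2])
E
python3 - <<'E'
from geo import *
t=np.load("pics/top.npy").mean(2);s=np.load("pics/scene.npy").mean(2)
def cen(g,u,v,r=2):
    u,v=int(round(u)),int(round(v));w=g[v-r:v+r+1,u-r:u+r+1];w=np.clip(w-np.percentile(w,40),0,None)
    y,x=np.mgrid[v-r:v+r+1,u-r:u+r+1];return (w*x).sum()/w.sum(),(w*y).sum()/w.sum()
cr=lambda x,y,ox,oy,k:(ox+(x+.5)/k-.5,oy+(y+.5)/k-.5)
for nm,g,pts,o in(("top",t,[(128,121),(206,152),(141,203)],(290,196)),("scene",s,[(120,434),(185,440),(133,466)],(281,119))):
    uv=[cen(g,*cr(a,b,o[0],o[1],6)) for a,b in pts];W=back(nm,uv,110)
    if nm=="scene":uv=[cr(a,b-300,281,169,6) for a,b in pts];W=back(nm,uv,110)
    c,r=circ(W);print(nm,"pins",W.round(1).tolist(),"c",c.round(1),"r",round(r,1),"ang",np.degrees(np.arctan2(W[:,1]-c[1],W[:,0]-c[0])).round(1))
# rim inner/outer (top cam) by radial edge, z=121
def radial(nm,g,c0,z,r0,r1,sign):
    out=[]
    for a in np.radians(np.arange(0,360,5)):
        rr=np.arange(r0,r1,.5);P=np.c_[c0[0]+rr*np.cos(a),c0[1]+rr*np.sin(a),np.full(len(rr),z)]
        uv=proj(nm,P).astype(np.float32);v=cv2.remap(g.astype(np.float32),uv[:,0],uv[:,1],cv2.INTER_CUBIC).ravel()
        d=np.gradient(cv2.GaussianBlur(v.reshape(-1,1),(1,7),2).ravel())*sign;out.append(P[d.argmax()])
    P=np.array(out);
    for _ in range(4):
        c,r=circ(P);e=abs(np.hypot(*(P[:,:2]-c).T)-r);P=P[e<=max(1,np.percentile(e,85))]
    return c,r,e.std()
c0=(548,38)
print("floor dark",radial("top",t,back("top",[cr(158,160,290,196,6)],100)[0],100,15,45,1))
print("disc plate top",radial("top",t,back("top",[cr(160,152,405,224,300/36)],20)[0],20,24,42,1))
print("disc plate scene",radial("scene",s,back("scene",[cr(155,152,228,252,300/36)],20)[0],20,24,42,1))
fin=back("top",[cr(x-300,y,405,224,300/36) for x,y in((451,200),(497,88),(543,107),(491,216))],62)
print("fin",fin.round(1).tolist(),fin.mean(0).round(1));d=fin[1]+fin[2]-fin[0]-fin[3];print("fin ang",np.degrees(np.arctan2(d[1],d[0])))
for ph in(-26,154):
  for k in(0,120,240):
    a=np.radians(ph+k);print(ph,k,[(((proj(c,[[494+33*np.cos(a),-260+33*np.sin(a),6]])[0]-o+.5)*300/36)+off).round() for c,o,off in(("top",(405,224),(300,0)),("scene",(228,252),(300,300)))])
print("clip",back("top",[(200+238/2.667,150+237/2.667)],158),back("top",[(200+242/2.667,150+204/2.667)],130))
h=back("top",[(200+x/2.667,150+y/2.667) for x,y in((216,131),(380,104),(406,260),(240,287))],100);print("housing",h.round(0).tolist())
E
```

```text
top pins [[550.5, 37.2, 110.0], [537.9, 2.6, 110.0], [515.4, 31.3, 110.0]] c [534.7  23.3] r 20.9 ang [ 41.3 -81.4 157.5]
scene pins [[519.0, 23.1, 110.0], [551.5, 34.9, 110.0], [536.6, 5.4, 110.0]] c [537.2  23.7] r 18.2 ang [-178.2   38.3  -92. ]
floor dark (array([534.75371021,  24.04964168]), np.float64(26.434949822109935), np.float64(0.18079759007522853))
disc plate top (array([ 490.80376034, -261.42189236]), np.float64(32.74066603147382), np.float64(0.22046729558499803))
disc plate scene (array([ 492.10972928, -264.62945088]), np.float64(33.412579899641045), np.float64(0.347301696794502))
fin [[476.1, -248.2, 62.0], [510.3, -262.8, 62.0], [504.6, -277.0, 62.0], [471.4, -260.5, 62.0]] [ 490.6 -262.1   62. ]
fin ang -24.69095086653793
-26 0 [array([487.,  52.]), array([518., 537.])]
-26 120 [array([342., 150.]), array([515., 406.])]
-26 240 [array([502., 231.]), array([378., 482.])]
154 0 [array([400., 237.]), array([424., 414.])]
154 120 [array([545., 138.]), array([424., 545.])]
154 240 [array([386.,  58.]), array([563., 466.])]
clip [[491.89901638  85.12819915 158.        ]] [[521.66954683  83.61815875 130.        ]]
housing [[590.0, 110.0, 100.0], [617.0, -41.0, 100.0], [474.0, -66.0, 100.0], [448.0, 85.0, 100.0]]
```

```bash
python3 - <<'E'
from geo import *
def crop(c,x,y,h):
    a=np.load(f"pics/{c}.npy")[y-h:y+h,x-h:x+h]; a=(a-a.min())/(np.percentile(a,99.5)-a.min());a=a**.6*255
    return cv2.resize(np.clip(a,0,255).astype(np.uint8),(390,390),interpolation=cv2.INTER_LANCZOS4)
m=np.hstack([crop("scene",246,273,14),crop("scene",272,252,14)])
n=crop("scene",246,273,14)
for ph,col in((-25,(0,0,255)),(155,(0,255,0))):
  for k in(0,120,240):
    for d in(-10.5,10.5):
      a=np.radians(ph+k+d);p=(proj("scene",[[491.5+33*np.cos(a),-262.5+33*np.sin(a),z] for z in(0,12)])-(232,259)+.5)*390/28
      cv2.line(n,*[tuple(int(v) for v in q) for q in p],col,2)
cv2.imwrite("pics/n.png",np.hstack([m[:,:390],n]))
E
```

```text
(no output)
```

View pics/n.png

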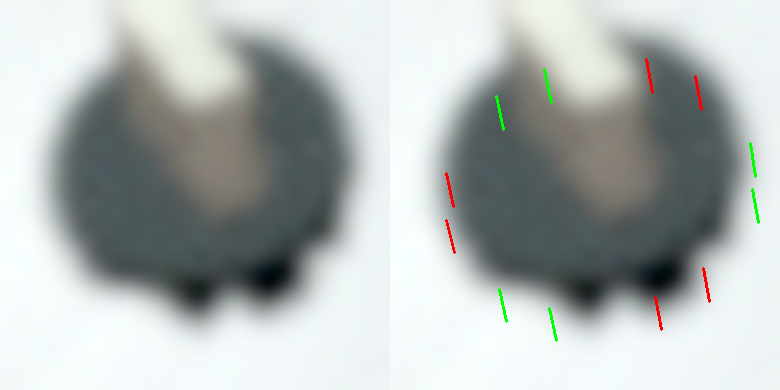

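The look-alikes are the grey steel finned disc at scene px (246,272), the purple finned disc at (272,251), and the white cap at (320,161), which has a knob and no fin. The close crop confirms the grey one, so I choose that. The top crop also shows the three pins, with one at about 39° in the world frame.

```bash
cat >>geo.py <<'E'
from scipy.spatial.transform import Rotation as R
def yaw():
    x=R.from_quat(state()["orientation"]).as_matrix()[:,0];return np.degrees(np.arctan2(x[1],x[0]))
def go(target,yawdeg):
    s=state();M=R.from_quat(s["orientation"]).as_matrix()
    d=M.T@(np.asarray(target)-s["position"]);tw=np.radians((yaw()-yawdeg+180)%360-180)
    print("shift",d.round(1),"twist",round(tw,3),"tilt z",M[:,2].round(4))
def show():
    s=state();print("t",round(s["time"],2),"p",s["position"].round(1),"yaw",round(yaw(),1),"F",s["ft_force"].round(1),"T",s["wrist_torque"].round(2),"w",round(s["width"],1),"j",s["joint_positions"].round(2))
E
python3 -c "
from geo import *
show();go([491.2,-262.5,110],-24.7);go([491.2,-262.5,30],-24.7)"
```

```text
t 1.7 p [ 228.8 -581.6  231.3] yaw 21.5 F [-0.4 -0.1  0.3] T [-0.03 -0.02 -0.03] w 85.5 j [-1.27  0.31  1.63  0.    1.2  -0.07]
shift [ 361.  -200.9  121.3] twist 0.806 tilt z [ 0.  0. -1.]
shift [ 361.  -200.9  201.3] twist 0.806 tilt z [ 0.  0. -1.]
```

Request:
{"name": "move_arm", "arguments": {
  "steps": [36, -20, 0, 0.1, 72, -40, 0, 0.2, 108, -60, 0, 0.3, 144, -80, 0, 0.4, 181, -100, 0, 0.5, 217, -121, 10, 0.6, 253, -141, 30, 0.7, 289, -161, 60, 0.8, 325, -181, 90, 0.806, 361, -201, 121, 0.806, 361, -201, 121, 0.806, 361, -201, 121, 0.806, 361, -201, 121, 0.806, 361, -201, 121, 0.806],
  "claw": 0.7
}}

```text
time: 2.87
position: [491.4, -263.0, 110.7]
orientation: [0.977, -0.214, 0.0, 0.0]
ft_force: [0.1, -0.1, -0.5]
width: 60.1
```

```bash
python3 -c "
from geo import *
show();go([491.2,-262.5,30],-24.7)"
```

```text
t 2.87 p [ 491.4 -263.   110.7] yaw -24.7 F [ 0.1 -0.1 -0.5] T [-0.01 -0.02 -0.03] w 60.1 j [-0.57  0.33  1.88 -0.    0.93  1.43]
shift [-0.5 -0.4 80.7] twist 0.001 tilt z [ 4.e-04 -9.e-04 -1.e+00]
```

Request:
{"name": "move_arm", "arguments": {
  "steps": [0, 0, 20, 0, 0, 0, 45, 0, 0, 0, 65, 0, 0, 0, 76, 0, 0, 0, 81, 0, 0, 0, 81, 0, 0, 0, 81, 0]
}}

```text
time: 3.45
position: [491.8, -263.6, 30.4]
orientation: [0.977, -0.214, 0.001, 0.0]
ft_force: [-0.1, -0.5, 0.0]
width: 59.7
```

Request:
{"name": "move_arm", "arguments": {
  "steps": [0, 0, 0, 0, 0, 0, 0, 0, 0, 0, 0, 0, 0, 0, 0, 0, 0, 0, 0, 0, 0, 0, 0, 0, 0, 0, 0, 0, 0, 0, 0, 0],
  "claw": 0
}}

```text
time: 4.12
position: [491.8, -262.6, 30.2]
orientation: [0.977, -0.214, 0.001, 0.0]
ft_force: [-1.2, 1.2, 5.8]
width: 13.2
```

Request:
{"name": "move_arm", "arguments": {
  "steps": [0, 0, -20, 0, 0, 0, -60, 0, 0, 0, -100, 0, 0, 0, -140, 0, 0, 0, -170, 0, 0, 0, -170, 0, 0, 0, -170, 0]
}}

```text
time: 4.7
position: [491.8, -262.9, 200.4]
orientation: [0.977, -0.214, 0.001, 0.001]
ft_force: [0.8, 1.3, -4.3]
width: 12.8
```

```bash
python3 - <<'E'
from geo import *
show()
A={c:np.mean([capture(c).astype(float) for _ in range(6)],0) for c in("scene","top")}
p=state()["position"];ims=[]
for c in A:
    u,v=proj(c,[p-[0,0,30]])[0].round().astype(int);h=26
    a=A[c][v-h:v+h,u-h:u+h];a=(a-a.min())/(np.percentile(a,99.5)-a.min());a=np.clip(a**.6*255,0,255).astype(np.uint8)
    ims.append(cv2.resize(a,(400,400),interpolation=cv2.INTER_CUBIC))
cv2.imwrite("pics/held.png",np.hstack(ims))
E
```

```text
t 4.7 p [ 491.8 -262.9  200.4] yaw -24.7 F [ 0.8  1.3 -4.3] T [ 0.03  0.01 -0.03] w 12.8 j [-0.57  0.21  1.82 -0.    1.1   1.43]
```

View pics/held.png

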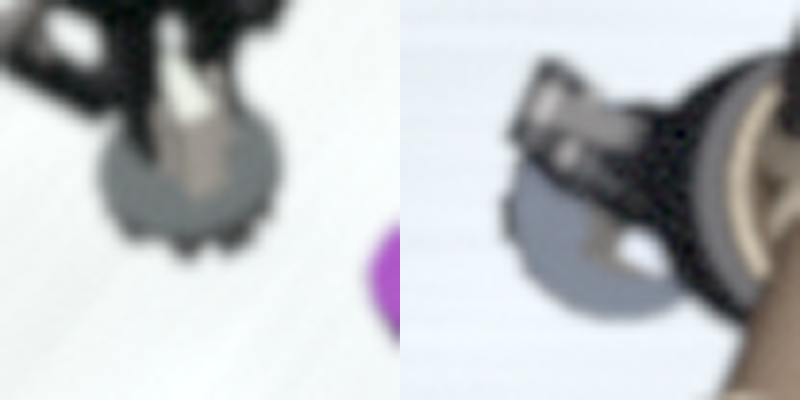

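Request:
{"name": "move_arm", "arguments": {
  "steps": [0, 0, -10, -0.12, 0, 0, -20, -0.24, 0, 0, -30, -0.36, 0, 0, -40, -0.48, 0, 0, -50, -0.6, 0, 0, -60, -0.72, 0, 0, -60, -0.84, 0, 0, -60, -0.96, 0, 0, -60, -1.08, 0, 0, -60, -1.2, 0, 0, -60, -1.32, 0, 0, -60, -1.44, 0, 0, -60, -1.56, 0, 0, -60, -1.68, 0, 0, -60, -1.705, 0, 0, -60, -1.705, 0, 0, -60, -1.705]
}}

```text
time: 6.72
position: [491.1, -262.4, 259.3]
orientation: [0.804, 0.594, 0.0, 0.0]
ft_force: [-0.6, 0.7, -4.2]
width: 13.1
```

```bash
python3 - <<'E'
from geo import *
show()
A=np.mean([capture("scene").astype(float) for _ in range(10)],0)
p=state()["position"]
u,v=proj("scene",[p-[0,0,20]])[0].round().astype(int);h=20
a=A[v-h:v+h,u-h:u+h];a=(a-a.min())/(np.percentile(a,99.5)-a.min());a=np.clip(a**.6*255,0,255).astype(np.uint8)
cv2.imwrite("pics/held2.png",cv2.resize(a,(500,500),interpolation=cv2.INTER_CUBIC))
E
```

```text
t 6.72 p [ 491.1 -262.4  259.3] yaw 72.9 F [-0.6  0.7 -4.2] T [-0.   -0.02  0.04] w 13.1 j [-0.57  0.15  1.77  0.    1.22 -0.27]
```

View pics/held2.png

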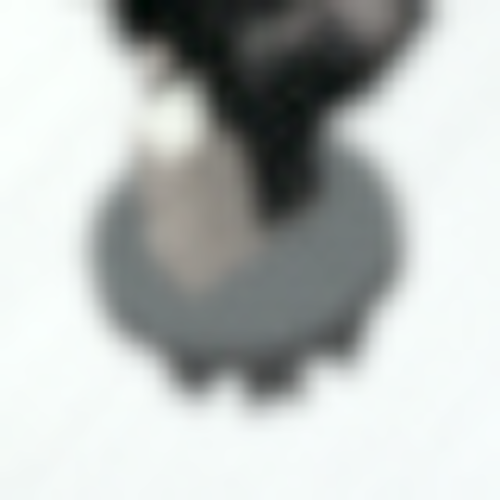

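```bash
python3 -c "
from geo import *
go([536,23.5,175],99)"
```

```text
shift [286.5 -40.8  84.3] twist -0.454 tilt z [ 0.  0. -1.]
```

Request:
{"name": "move_arm", "arguments": {
  "steps": [20, -3, 0, -0.05, 50, -7, 0, -0.1, 85, -12, 0, -0.2, 120, -17, 0, -0.3, 155, -22, 0, -0.4, 190, -27, 0, -0.454, 225, -32, 10, -0.454, 255, -36, 30, -0.454, 275, -39, 55, -0.454, 286.5, -41, 75, -0.454, 286.5, -41, 84, -0.454, 286.5, -41, 84, -0.454, 286.5, -41, 84, -0.454, 286.5, -41, 84, -0.454]
}}

```text
time: 8.38
position: [537.1, 22.5, 176.7]
orientation: [0.65, 0.76, 0.001, 0.001]
ft_force: [1.2, -0.6, -4.2]
width: 13.3
```

```bash
python3 - <<'E'
from geo import *
show();p=state()["position"]
t=np.mean([capture("top").astype(float) for _ in range(6)],0);s=np.mean([capture("scene").astype(float) for _ in range(6)],0)
ims=[]
for c,A in(("top",t),("scene",s)):
    u,v=proj(c,[p-[0,0,30]])[0].round().astype(int);h=24
    a=A[v-h:v+h,u-h:u+h];a=(a-a.min())/(np.percentile(a,99.5)-a.min());a=np.clip(a**.6*255,0,255).astype(np.uint8)
    k=400/(2*h);a=cv2.resize(a,(400,400),interpolation=cv2.INTER_CUBIC)
    for r,z,ctr,col in((36.5,121,(536,23.5),(0,200,0)),(50,121,(536,23.5),(0,200,0)),(33,p[2]-10.3,p[:2],(0,0,255))):
        th=np.linspace(0,2*np.pi,60);q=(proj(c,np.c_[ctr[0]+r*np.cos(th),ctr[1]+r*np.sin(th),np.full(60,z)])-(u-h,v-h)+.5)*k
        cv2.polylines(a,[q.astype(int)],True,col,1)
    ims.append(a)
cv2.imwrite("pics/hov.png",np.hstack(ims))
E
```

```text
t 8.38 p [537.1  22.5 176.7] yaw 98.9 F [ 1.2 -0.6 -4.2] T [-0.   -0.03  0.02] w 13.3 j [-0.04  0.2   1.89 -0.    1.05 -0.19]
```

View pics/hov.png

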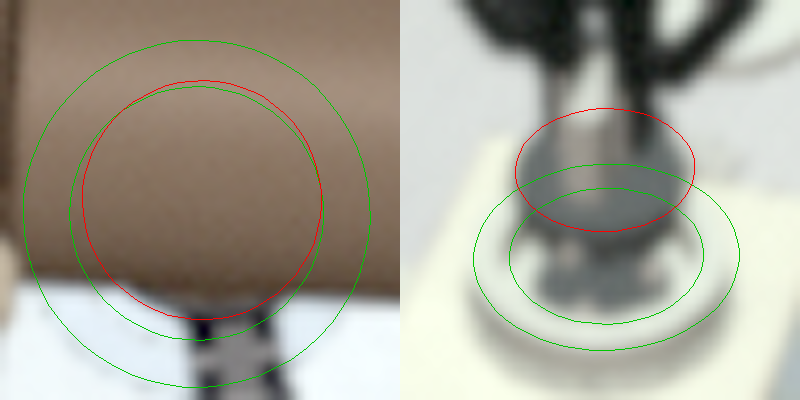

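Request:
{"name": "move_arm", "arguments": {
  "steps": [0, 0, 8, 0, 0, 0, 16, 0, 0, 0, 20, 0, 0, 0, 20, 0, 0, 0, 20, 0]
}}

```text
time: 9.4
position: [535.0, 23.6, 154.2]
orientation: [0.649, 0.76, -0.001, -0.001]
ft_force: [0.1, -0.3, -3.9]
width: 13.1
```

Request:
{"name": "move_arm", "arguments": {
  "steps": [0, 0, 2, 0, 0, 0, 4, 0, 0, 0, 6, 0, 0, 0, 8, 0, 0, 0, 8, 0, 0, 0, 8, 0]
}}

```text
time: 9.9
position: [535.6, 23.5, 147.1]
orientation: [0.649, 0.76, -0.0, -0.0]
ft_force: [0.0, -0.2, -4.9]
width: 13.5
```

```bash
python3 -c "
from geo import *
show()"
```

```text
t 9.9 p [535.6  23.5 147.1] yaw 99.0 F [ 0.  -0.2 -4.9] T [-0.    0.02 -0.02] w 13.5 j [-0.04  0.24  1.91 -0.    0.99 -0.19]
```

Request:
{"name": "move_arm", "arguments": {
  "steps": [0, 0, 1.5, 0, 0, 0, 3, 0, 0, 0, 4.5, 0, 0, 0, 6, 0, 0, 0, 6, 0, 0, 0, 6, 0]
}}

```text
time: 10.4
position: [535.6, 23.5, 141.1]
orientation: [0.649, 0.76, -0.0, -0.0]
ft_force: [0.3, -0.4, -3.3]
width: 13.2
```

Request:
{"name": "move_arm", "arguments": {
  "steps": [0, 0, 0.7, 0, 0, 0, 1.4, 0, 0, 0, 2, 0, 0, 0, 2, 0, 0, 0, 2, 0]
}}

```text
time: 10.82
position: [535.8, 23.7, 139.3]
orientation: [0.65, 0.76, 0.0, -0.0]
ft_force: [-0.6, 0.1, -3.0]
width: 13.4
```

Request:
{"name": "move_arm", "arguments": {
  "steps": [0, 0, 0.5, 0, 0, 0, 1, 0, 0, 0, 1, 0, 0, 0, 1, 0, 0, 0, 1, 0]
}}

```text
time: 11.23
position: [535.9, 23.7, 138.9]
orientation: [0.649, 0.76, 0.0, 0.0]
ft_force: [-4.0, 1.1, 3.9]
width: 13.2
```

Request:
{"name": "move_arm", "arguments": {
  "steps": [0, 0, 0.5, 0, 0, 0, 1, 0, 0, 0, 1, 0, 0, 0, 1, 0, 0, 0, 1, 0]
}}

```text
time: 11.65
position: [536.0, 23.8, 138.7]
orientation: [0.65, 0.76, 0.0, 0.0]
ft_force: [-5.8, 1.7, 8.6]
width: 13.0
```

```bash
python3 -c "
from geo import *
show();M=R.from_quat(state()['orientation']).as_matrix();print(M.T.round(3))"
```

```text
t 11.65 p [536.   23.8 138.7] yaw 99.0 F [-5.8  1.7  8.6] T [0.17 0.68 0.01] w 13.0 j [-0.04  0.25  1.92  0.    0.98 -0.19]
[[-0.156  0.988  0.   ]
 [ 0.988  0.156  0.   ]
 [ 0.     0.    -1.   ]]
```

Request:
{"name": "move_arm", "arguments": {
  "steps": [0.2, -0.5, -0.5, 0, 0.4, -1, -0.5, 0, 0.6, -1.4, -0.5, 0, 0.6, -1.4, -0.5, 0, 0.6, -1.4, -0.5, 0]
}}

```text
time: 12.07
position: [535.6, 23.8, 138.5]
orientation: [0.649, 0.76, 0.001, 0.001]
ft_force: [-0.4, 1.2, 3.9]
width: 13.1
```

```bash
python3 -c "
from geo import *
show()"
```

```text
t 12.07 p [535.6  23.8 138.5] yaw 99.0 F [-0.4  1.2  3.9] T [ 0.08 -0.17  0.03] w 13.1 j [-0.04  0.25  1.92 -0.    0.97 -0.19]
```

Request:
{"name": "move_arm", "arguments": {
  "steps": [0, 0, 0, 0.02, 0, 0, 0, 0.04, 0, 0, 0, 0.06, 0, 0, 0, 0.06]
}}

```text
time: 12.4
position: [532.9, 24.3, 136.3]
orientation: [0.672, 0.74, -0.001, -0.001]
ft_force: [-1.6, 3.1, -1.7]
width: 12.9
```

```bash
python3 -c "
from geo import *
show()"
```

```text
t 12.4 p [532.9  24.3 136.3] yaw 95.5 F [-1.6  3.1 -1.7] T [0.43 0.05 0.07] w 12.9 j [-0.04  0.25  1.92  0.    0.97 -0.13]
```

Request:
{"name": "move_arm", "arguments": {
  "steps": [0, 0, 0, -0.03, 0, 0, 0, -0.06, 0, 0, 0, -0.09, 0, 0, 0, -0.12, 0, 0, 0, -0.12]
}}

```text
time: 12.82
position: [533.6, 24.5, 136.4]
orientation: [0.627, 0.779, 0.0, -0.001]
ft_force: [1.4, 2.9, -5.0]
width: 13.1
```

```bash
python3 -c "
from geo import *
show()"
```

```text
t 12.82 p [533.6  24.5 136.4] yaw 102.4 F [ 1.4  2.9 -5. ] T [ 0.72 -0.23 -0.07] w 13.1 j [-0.04  0.25  1.92  0.    0.97 -0.25]
```

Request:
{"name": "move_arm", "arguments": {
  "steps": [0.3, 0, 0, 0.03, 0.5, 0, 0.5, 0.06, 0.5, 0, 1, 0.06, 0.5, 0, 1.5, 0.06, 0.5, 0, 2, 0.06, 0.5, 0, 2, 0.06]
}}

```text
time: 13.32
position: [533.6, 24.3, 135.3]
orientation: [0.649, 0.76, -0.001, -0.0]
ft_force: [-0.5, 1.0, -4.0]
width: 13.7
```

```bash
python3 -c "
from geo import *
show()"
```

```text
t 13.32 p [533.6  24.3 135.3] yaw 99.0 F [-0.5  1.  -4. ] T [ 0.22  0.05 -0.04] w 13.7 j [-0.04  0.25  1.92 -0.    0.97 -0.19]
```

Engaged in the slots with almost no force, so I lower it further in small steps.

Request:
{"name": "move_arm", "arguments": {
  "steps": [0, 0, 0.7, 0, 0, 0, 1.4, 0, 0, 0, 2, 0, 0, 0, 2, 0, 0, 0, 2, 0]
}}

```text
time: 13.73
position: [533.8, 24.4, 133.6]
orientation: [0.649, 0.76, -0.0, -0.0]
ft_force: [-1.0, 0.8, -4.7]
width: 13.3
```

Request:
{"name": "move_arm", "arguments": {
  "steps": [0, 0, 0.7, 0, 0, 0, 1.4, 0, 0, 0, 2, 0, 0, 0, 2, 0, 0, 0, 2, 0]
}}

```text
time: 14.15
position: [534.0, 24.5, 131.7]
orientation: [0.649, 0.76, -0.0, -0.0]
ft_force: [-1.1, 1.6, -3.7]
width: 13.0
```

```bash
python3 -c "
from geo import *
show()"
```

```text
t 14.15 p [534.   24.5 131.7] yaw 99.0 F [-1.1  1.6 -3.7] T [0.34 0.28 0.04] w 13.0 j [-0.04  0.26  1.92  0.    0.96 -0.19]
```

Request:
{"name": "move_arm", "arguments": {
  "steps": [0, 0, 0.5, 0, 0, 0, 1, 0, 0, 0, 1.2, 0, 0, 0, 1.2, 0, 0, 0, 1.2, 0]
}}

```text
time: 14.57
position: [534.1, 24.5, 130.5]
orientation: [0.649, 0.76, 0.0, -0.0]
ft_force: [-1.4, 2.9, -2.9]
width: 13.1
```

Request:
{"name": "move_arm", "arguments": {
  "steps": [0, 0, 0.3, 0, 0, 0, 0.6, 0, 0, 0, 0.6, 0, 0, 0, 0.6, 0]
}}

```text
time: 14.9
position: [534.1, 24.5, 130.2]
orientation: [0.649, 0.76, 0.0, -0.0]
ft_force: [-3.6, 3.1, -0.5]
width: 13.7
```

Request:
{"name": "move_arm", "arguments": {
  "steps": [0, 0, 0, 0, 0, 0, 0, 0, 0, 0, 0, 0, 0, 0, 0, 0, 0, 0, 0, 0],
  "claw": 0.35
}}

```text
time: 15.32
position: [534.9, 24.1, 130.4]
orientation: [0.65, 0.76, 0.0, 0.001]
ft_force: [-0.0, -0.6, 0.1]
width: 30.0
```

Request:
{"name": "move_arm", "arguments": {
  "steps": [0, 0, -20, 0, 0, 0, -60, 0, 0, 0, -90, 0, 0, 0, -90, 0, 0, 0, -90, 0, 0, 0, -90, 0]
}}

```text
time: 15.82
position: [533.9, 24.3, 219.7]
orientation: [0.649, 0.76, -0.0, -0.0]
ft_force: [-0.2, -0.1, -0.5]
width: 30.1
```

```bash
python3 - <<'E'
from geo import *
show();go([493,82,215],99)
s=np.mean([capture("scene").astype(float) for _ in range(6)],0)
t=np.mean([capture("top").astype(float) for _ in range(3)],0)
T=np.array(K["scene"]["cam_to_world"])
for n in("clip_pin","clip_pivot","clip","disc_center"):
    for r in look_for("scene",n)[:2]:print(n,round(r["p"],2),(T[:3,:3]@r["point"]+T[:3,3]).round(1))
ims=[]
for c,A in(("scene",s),("top",t)):
    u,v=proj(c,[[525,50,125]])[0].round().astype(int);h=28
    a=A[v-h:v+h,u-h:u+h];a=(a-a.min())/(np.percentile(a,99.5)-a.min());a=np.clip(a**.6*255,0,255).astype(np.uint8)
    k=400/(2*h);a=cv2.resize(a,(400,400),interpolation=cv2.INTER_CUBIC)
    th=np.linspace(0,2*np.pi,60)
    q=(proj(c,np.c_[534.5+33*np.cos(th),24.3+33*np.sin(th),np.full(60,120)])-(u-h,v-h)+.5)*k
    cv2.polylines(a,[q.astype(int)],True,(0,0,255),1)
    q=(proj(c,[[494.7,79.8,122.5],[494.7,79.8,157.5],[524.3,85,122.5],[524.3,85,157.5]])-(u-h,v-h)+.5)*k;q=q.astype(int)
    for i in(0,2):cv2.line(a,tuple(map(int,q[i])),tuple(map(int,q[i+1])),(0,200,0) if i==0 else (255,0,0),1)
    print(c,u,v,q.tolist());ims.append(a)
cv2.imwrite("pics/seat.png",np.hstack(ims))
E
```

```text
t 15.82 p [533.9  24.3 219.7] yaw 99.0 F [-0.2 -0.1 -0.5] T [-0.02  0.01 -0.01] w 30.1 j [-0.04  0.15  1.86 -0.    1.14 -0.19]
shift [ 63.4 -31.4   4.7] twist -0.0 tilt z [-2.e-04 -2.e-04 -1.e+00]
disc_center 0.72 [ 519.1 -162.5   16.4]
disc_center 0.56 [540.7  13.3 119.7]
scene 306 183 [[178, 145], [176, 87], [241, 158], [240, 100]]
top 305 225 [[112, 296], [107, 294], [98, 207], [93, 202]]
```

View pics/seat.png

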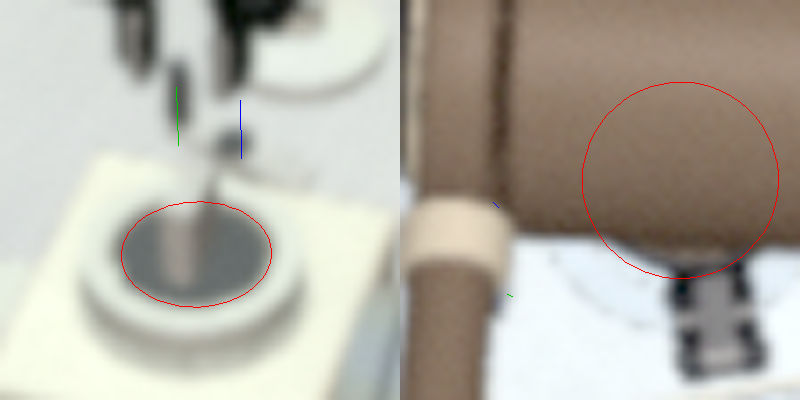

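```bash
python3 - <<'E'
from geo import *
t=np.load("pics/top.npy");s=np.load("pics/scene.npy")
def crop(A,u,v,h):
    a=A[v-h:v+h,u-h:u+h];a=(a-a.min())/(np.percentile(a,99.5)-a.min())
    return cv2.resize(np.clip(a**.6*255,0,255).astype(np.uint8),(400,400),interpolation=cv2.INTER_CUBIC)
ims=[crop(s,306,173,16),crop(t,292,228,16)]
for c,a,(u,v) in(("scene",ims[0],(306,173)),("top",ims[1],(292,228))):
    for y in(8,11,14):
        m=np.radians(y);C=np.array([535.5,24]);piv=C+62*np.array([-np.sin(m),np.cos(m)]);pin=piv-30*np.array([np.cos(m),np.sin(m)])
        q=((proj(c,[[*pin,122.5],[*pin,157.5],[*piv,122.5]])-(u-16,v-16)+.5)*12.5).astype(int)
        cv2.line(a,tuple(map(int,q[0])),tuple(map(int,q[1])),(0,0,255),1);cv2.circle(a,tuple(map(int,q[2])),3,(255,0,0),-1)
        print(c,y,pin.round(1),piv.round(1))
cv2.imwrite("pics/clip.png",np.hstack(ims))
E
```

```text
scene 8 [497.2  81.2] [526.9  85.4]
scene 11 [494.2  79.1] [523.7  84.9]
scene 14 [491.4  76.9] [520.5  84.2]
top 8 [497.2  81.2] [526.9  85.4]
top 11 [494.2  79.1] [523.7  84.9]
top 14 [491.4  76.9] [520.5  84.2]
```

View pics/clip.png

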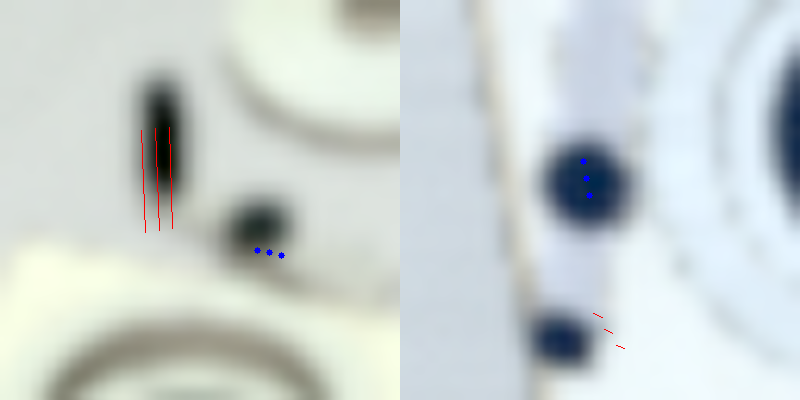

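The disc sits inside the chamber, flush with the rim. The clip is about 0.25 rad past fully open: pivot about (524,85), handle pin about (494,87). I'll cage the pin between loosely opened jaws and swing it along its arc.

```bash
python3 - <<'E'
from geo import *
print(back("top",[(288.5,238.74)],150),back("top",[(276+188.5/12.5-.5,212+185.5/12.5-.5)],130))
print(proj("scene",[[493.8,87,122.5],[493.8,87,157.5],[493.8,87,140]])-(290,157)+.5)
go([493.5,87,180],176);go([493.5,87,136],176)
E
```

```text
[[492.29374689  87.25249755 150.        ]] [[522.02035097  84.00201744 130.        ]]
[[13.78584432 16.93017614]
 [13.52131001  8.8222446 ]
 [13.65458625 12.91001218]]
shift [ 68.2 -30.4  39.9] twist -1.344 tilt z [-0. -0. -1.]
shift [ 68.2 -30.4  83.9] twist -1.344 tilt z [-0. -0. -1.]
```

Request:
{"name": "move_arm", "arguments": {
  "steps": [10, -5, 0, -0.12, 20, -10, 0, -0.24, 30, -15, 0, -0.36, 40, -20, 0, -0.48, 50, -25, 0, -0.6, 60, -30, 0, -0.72, 69, -29, 5, -0.84, 69, -29, 10, -0.96, 69, -29, 20, -1.08, 69, -29, 30, -1.2, 69, -29, 40, -1.32, 69, -29, 40, -1.344, 69, -29, 40, -1.344],
  "claw": 0.45
}}

```text
time: 17.55
position: [494.3, 88.0, 179.6]
orientation: [0.036, 0.999, -0.0, -0.001]
ft_force: [-0.6, 0.4, 0.1]
width: 38.9
```

```bash
python3 - <<'E'
from geo import *
show();go([492.3,87.5,137],176)
s=np.mean([capture("scene").astype(float) for _ in range(6)],0)
u,v=proj("scene",[[505,80,150]])[0].round().astype(int);h=26
a=s[v-h:v+h,u-h:u+h];a=(a-a.min())/(np.percentile(a,99.5)-a.min());a=np.clip(a**.6*255,0,255).astype(np.uint8)
a=cv2.resize(a,(500,500),interpolation=cv2.INTER_CUBIC)
p=state()["position"];q=((proj("scene",[p,p-[0,0,40]])-(u-h,v-h)+.5)*500/52).astype(int)
cv2.line(a,tuple(map(int,q[0])),tuple(map(int,q[1])),(0,0,255),1);cv2.imwrite("pics/cage.png",a)
E
```

```text
t 17.55 p [494.3  88.  179.6] yaw 175.9 F [-0.6  0.4  0.1] T [-0.   -0.06  0.03] w 38.9 j [ 0.09  0.13  1.96  0.    1.05 -1.41]
shift [ 1.9 -0.6 42.6] twist -0.002 tilt z [-1.3e-03 -1.0e-04 -1.0e+00]
```

View pics/cage.png

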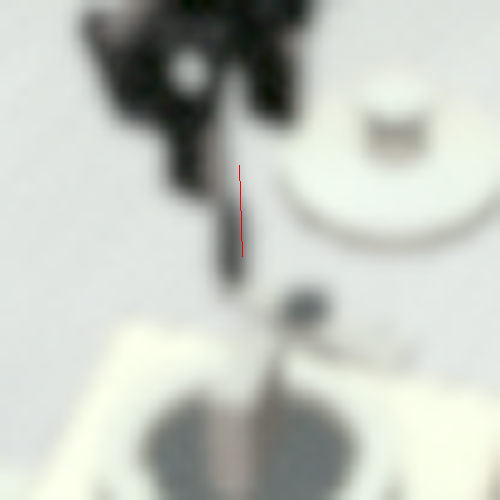

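Request:
{"name": "move_arm", "arguments": {
  "steps": [3, 0, 10, 0, 3, 0, 20, 0, 3, 0, 30, 0, 3, 0, 38, 0, 3, 0, 43, 0, 3, 0, 43, 0, 3, 0, 43, 0]
}}

```text
time: 18.43
position: [491.4, 88.2, 136.3]
orientation: [0.035, 0.999, -0.0, -0.001]
ft_force: [0.1, 0.4, 0.8]
width: 38.4
```

Request:
{"name": "move_arm", "arguments": {
  "steps": [0, 0, 0, 0, 0, 0, 0, 0, 0, 0, 0, 0, 0, 0, 0, 0, 0, 0, 0, 0],
  "claw": 0.2
}}

```text
time: 18.85
position: [492.1, 88.3, 137.4]
orientation: [0.035, 0.999, 0.0, 0.0]
ft_force: [-0.2, -0.2, 0.7]
width: 16.9
```

```bash
python3 - <<'E'
from geo import *
show()
pos=state()["position"];M=R.from_quat(state()["orientation"]).as_matrix()
piv=np.array([522.7,84.5]);a0=np.degrees(np.arctan2(*(pos[:2]-piv)[::-1]));print("a0",a0,np.hypot(*(pos[:2]-piv)))
for a in range(170,90,-8):
    t=np.array([*(piv+30*np.array([np.cos(np.radians(a)),np.sin(np.radians(a))])),pos[2]]);d=M.T@(t-pos)
    print(a,t.round(1),d.round(1),round(np.radians(yaw()-a),3))
E
```

```text
t 18.85 p [492.1  88.3 137.4] yaw 176.0 F [-0.2 -0.2  0.7] T [ 0.02 -0.02  0.03] w 16.9 j [ 0.09  0.19  2.   -0.    0.96 -1.41]
a0 173.02080756780074 30.86793577671123
170 [493.2  89.7 137.4] [-1.   1.5  0. ] 0.105
162 [494.2  93.8 137.4] [-1.7  5.7  0. ] 0.244
154 [495.7  97.7 137.4] [-3.   9.6  0. ] 0.384
146 [497.8 101.3 137.4] [-4.8 13.4  0. ] 0.524
138 [500.4 104.6 137.4] [-7.2 16.9  0. ] 0.663
130 [503.4 107.5 137.4] [-10.  20.   0.] 0.803
122 [506.8 109.9 137.4] [-13.2  22.7   0. ] 0.943
114 [510.5 111.9 137.4] [-16.7  24.9   0. ] 1.082
106 [514.4 113.3 137.4] [-20.6  26.6   0. ] 1.222
98 [518.5 114.2 137.4] [-24.6  27.7   0. ] 1.361
```

Request:
{"name": "move_arm", "arguments": {
  "steps": [-1, 1.5, 0, 0.1, -1.4, 3.6, 0, 0.17, -1.7, 5.7, 0, 0.24, -2.3, 7.7, 0, 0.31, -3, 9.6, 0, 0.38, -3.9, 11.5, 0, 0.45, -4.8, 13.4, 0, 0.52, -6, 15.2, 0, 0.59, -7.2, 16.9, 0, 0.66, -8.6, 18.5, 0, 0.73, -10, 20, 0, 0.8, -11.6, 21.4, 0, 0.87, -13.2, 22.7, 0, 0.94, -15, 23.8, 0, 1.01, -16.7, 24.9, 0, 1.08, -16.7, 24.9, 0, 1.08]
}}

```text
time: 20.18
position: [509.4, 111.9, 137.0]
orientation: [0.544, 0.839, -0.001, -0.001]
ft_force: [-2.4, -0.4, 1.3]
width: 16.8
```

```bash
python3 - <<'E'
from geo import *
show()
s=state();pos=s["position"];M=R.from_quat(s["orientation"]).as_matrix();print("F tool",(M.T@s["ft_force"]).round(1))
piv=np.array([522.7,84.5])
for a in range(112,78,-4):
    t=np.array([*(piv+30*np.array([np.cos(np.radians(a)),np.sin(np.radians(a))])),pos[2]]);d=M.T@(t-pos)
    print(a,d.round(1),round(np.radians(yaw()-a),3))
A=np.mean([capture("scene").astype(float) for _ in range(6)],0)
u,v=proj("scene",[[525,60,135]])[0].round().astype(int);h=26
a=A[v-h:v+h,u-h:u+h];a=(a-a.min())/(np.percentile(a,99.5)-a.min());a=np.clip(a**.6*255,0,255).astype(np.uint8)
cv2.imwrite("pics/arc.png",cv2.resize(a,(500,500),interpolation=cv2.INTER_CUBIC))
E
```

```text
t 20.18 p [509.4 111.9 137. ] yaw 114.1 F [-2.4 -0.4  1.3] T [-0.05  0.34  0.01] w 16.8 j [ 0.13  0.23  1.95  0.    0.97 -0.29]
F tool [ 0.6 -2.4 -1.3]
112 [-0.5  2.  -0. ] 0.036
108 [-0.6  4.1 -0. ] 0.106
104 [-0.9  6.2 -0. ] 0.176
100 [-1.3  8.2 -0. ] 0.245
96 [-1.9 10.2 -0. ] 0.315
92 [-2.6 12.2 -0. ] 0.385
88 [-3.5 14.1 -0. ] 0.455
84 [-4.5 16.  -0. ] 0.525
80 [-5.6 17.7 -0. ] 0.594
```

View pics/arc.png

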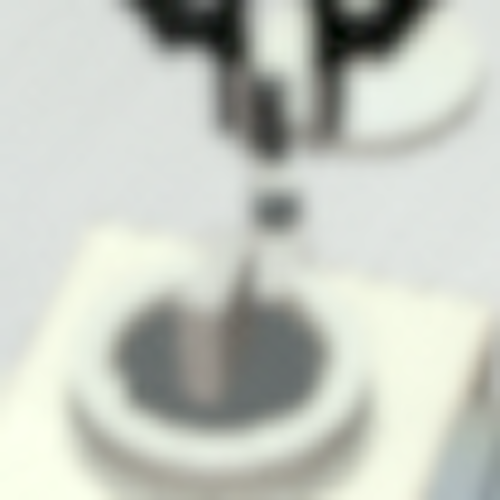

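Request:
{"name": "move_arm", "arguments": {
  "steps": [-0.5, 2, 0, 0.03, -0.6, 4.1, 0, 0.1, -0.9, 6.2, 0, 0.17, -1.1, 7.2, 0, 0.21, -1.1, 7.2, 0, 0.21]
}}

```text
time: 20.9
position: [516.9, 114.1, 136.7]
orientation: [0.629, 0.777, -0.0, -0.001]
ft_force: [-1.5, 2.0, 0.3]
width: 17.0
```

Request:
{"name": "move_arm", "arguments": {
  "steps": [-0.1, 1, 0, 0.03, -0.3, 2, 0, 0.06, -0.3, 2, 0, 0.06, -0.3, 2, 0, 0.06]
}}

```text
time: 21.23
position: [518.8, 114.2, 136.7]
orientation: [0.651, 0.759, -0.0, -0.0]
ft_force: [-2.4, 1.7, 1.0]
width: 17.0
```

Request:
{"name": "move_arm", "arguments": {
  "steps": [-0.1, 1, 0, 0, -0.2, 2, 0, 0, -0.2, 2, 0, 0, -0.2, 2, 0, 0]
}}

```text
time: 21.57
position: [519.0, 114.2, 136.6]
orientation: [0.651, 0.759, -0.002, -0.002]
ft_force: [-6.0, 1.7, 3.0]
width: 17.2
```

Request:
{"name": "move_arm", "arguments": {
  "steps": [0, 1, 0, 0, 0, 1, 0, 0, 0, 1, 0, 0, 0, 1, 0, 0]
}}

```text
time: 21.9
position: [519.0, 114.2, 136.5]
orientation: [0.651, 0.759, -0.003, -0.003]
ft_force: [-9.0, 0.9, 5.9]
width: 16.9
```

```bash
python3 -c "
from geo import *
show()"
```

```text
t 21.9 p [519.  114.2 136.5] yaw 98.7 F [-9.   0.9  5.9] T [ 0.25  1.45 -0.03] w 16.9 j [ 0.13  0.25  1.92  0.    0.98 -0.02]
```

Request:
{"name": "move_arm", "arguments": {
  "steps": [0, -2, 0, 0, 0, -4, 0, 0, 0, -5.2, 0, 0, 0, -5.2, 0, 0, 0, -5.2, 0, 0]
}}

```text
time: 22.32
position: [518.1, 113.2, 137.4]
orientation: [0.652, 0.758, 0.001, 0.001]
ft_force: [0.8, 0.1, -1.1]
width: 17.4
```

Request:
{"name": "move_arm", "arguments": {
  "steps": [0, 0, 0, 0, 0, 0, 0, 0, 0, 0, 0, 0, 0, 0, 0, 0],
  "claw": 0.4
}}

```text
time: 22.65
position: [517.2, 113.4, 137.0]
orientation: [0.652, 0.758, 0.0, 0.0]
ft_force: [-0.7, 0.0, 1.0]
width: 34.2
```

Request:
{"name": "move_arm", "arguments": {
  "steps": [0, 0, -15, 0, 0, 0, -40, 0, 0, 0, -80, 0, 20, 0, -110, 0, 60, 0, -120, 0, 100, 0, -120, 0, 140, 0, -120, 0, 180, 0, -120, 0, 200, 0, -120, 0, 200, 0, -120, 0, 200, 0, -120, 0]
}}

```text
time: 23.57
position: [486.5, 312.1, 256.7]
orientation: [0.651, 0.759, -0.0, 0.0]
ft_force: [0.1, 0.5, -0.5]
width: 34.3
```

```bash
python3 - <<'E'
from geo import *
show();ims=[]
for c in("scene","top"):
    A=np.mean([capture(c).astype(float) for _ in range(6)],0)
    u,v=proj(c,[[525,60,130]])[0].round().astype(int);h=24
    a=A[v-h:v+h,u-h:u+h];a=(a-a.min())/(np.percentile(a,99.5)-a.min());a=np.clip(a**.6*255,0,255).astype(np.uint8)
    ims.append(cv2.resize(a,(400,400),interpolation=cv2.INTER_CUBIC))
cv2.imwrite("pics/end.png",np.hstack(ims))
E
```

```text
t 23.57 p [486.5 312.1 256.7] yaw 98.8 F [ 0.1  0.5 -0.5] T [-0.02 -0.   -0.01] w 34.3 j [ 0.5   0.2   1.72 -0.    1.23  0.34]
```

View pics/end.png

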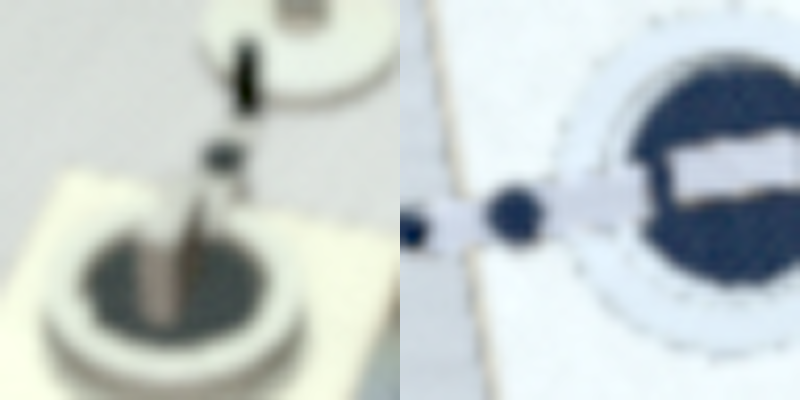

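```bash
python3 -c "
from station import *
print(job_done())"
```

```text
the job is handed in; nothing more can be done
None
```

The disc is home in the mill and the clip is closed against its stop. I handed the job in at about 24 s of the 72 s allowed, with the gripper open and clear of everything.

- **Disc:** I chose the grey steel disc, not the purple one. With a small sideways shift and a slight twist it dropped over the pins. The last part of the descent met almost no resistance, and it ended about 10 mm below where it had rested on the pins. Force readings during the fitting stayed under about 13 N.
- **Clip:** I swung the handle pin with loosely closed jaws until it stopped moving, pushing with about 9 N at the end.
- **Last checks:** The final pictures show the disc flush in the chamber and the clip's nose over its edge, pointing at the centre. The bystanders were not touched, though I did not compare their positions at the end.
- **What disagreed:**
  - The two cameras differed by about 2–3 mm, and I settled that by feel.
  - My first reading of the slots was half a turn off; I corrected it from a picture of the held disc before placing it.
  - The clip started about 0.25 rad closed rather than fully open.

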